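# Pack the wedge canisters head to tail and close the slope-top spice box

### The job

Please put the spices away: stand the two loose wedge-shaped canisters in the empty half of the wooden spice box beside the two that are already there, going on with their pattern - each turned head to tail to its neighbour, so that the four fill the box side by side, all flat on its floor. Then close the box with its lid: hook the lid's thin front edge under the lip along the low front of the box and swing the rear edge down in front of the rear rail, until the lid lies flat on the sloping rim, squarely on the box. Do not knock over or shift the mug, the white bottle or the spice jar by the telephone.

Things in the scene. Friction and masses are not known exactly. Their poses are not given: they have to be found in the camera images.
- spice_box: Fixed open wooden box with a sloping top (all sizes in mm). Origin: centre of its underside; x from its low front to its high back, y to its left, z up. Inside 100 (x) x 132 (y), centred; walls 7, floor 6 thick. The lid seat is the rim: a plane at height 71 over the origin, rising 20 degrees to +x. The rear rail is highest, 99. Canisters stand side by side along y, lengths along x, 8 play in all
- box_front_stop (a point): On the box's centre line in the plane of the lid seat, at the front rail that stops the lid's front edge, 60 down the slope from the point over the origin. Over it a lip 5 thick reaches 11 back up the slope; its underside is 12 above the seat plane (square to it), so a slot 12 high and 11 deep lies under the lip, 146 wide
- box_rear_stop (a point): On the box's centre line in the plane of the lid seat, at the inner face of the rear rail, 60.5 up the slope from the point over the origin; the rail stands 7 above the seat, so the 116 long lid has 4.5 play between the stops and cannot be slid in flat
- box_place3 (a point): On the box floor, middle of the third place from +y (free at the start, y = -15.5): its canister's narrow end points to the box's +x and its straight side faces +y, against canister_d's straight side
- box_place4 (a point): On the box floor, middle of the fourth place (free at the start, y = -46.5): its canister's narrow end points to the box's -x and its straight side lies against the -y wall
- canister_a: Wedge-shaped white canister, wooden cap: from above a right trapezoid 92 long, 40 wide at one end, 22 at the other, 31 midway; 36 high. On the cap a grip block 12 (along x) x 20 x 24 high, top at 60. Origin: underside, mid-length and mid-width, below the grip. +x to the NARROW end; straight side at y = +15.5, slanting side faces -y. 0.16 kg. Starts on the worktop; fits either free place
- canister_b: Wedge-shaped white canister, wooden cap: from above a right trapezoid 92 long, 40 wide at one end, 22 at the other, 31 midway; 36 high. On the cap a grip block 12 (along x) x 20 x 24 high, top at 60. Origin: underside, mid-length and mid-width, below the grip. +x to the NARROW end; straight side at y = +15.5, slanting side faces -y. 0.16 kg. Starts on the worktop; fits either free place
- canister_c: Wedge-shaped white canister, wooden cap: from above a right trapezoid 92 long, 40 wide at one end, 22 at the other, 31 midway; 36 high. On the cap a grip block 12 (along x) x 20 x 24 high, top at 60. Origin: underside, mid-length and mid-width, below the grip. +x to the NARROW end; straight side at y = +15.5, slanting side faces -y. 0.16 kg. Stays in the box, by its +y wall, +x as the box's
- canister_d: Wedge-shaped white canister, wooden cap: from above a right trapezoid 92 long, 40 wide at one end, 22 at the other, 31 midway; 36 high. On the cap a grip block 12 (along x) x 20 x 24 high, top at 60. Origin: underside, mid-length and mid-width, below the grip. +x to the NARROW end; straight side at y = +15.5, slanting side faces -y. 0.16 kg. Stays in the box, second from +y, +x against the box's
- lid: Wooden lid lying on the worktop, grip up. Board 116 (x) x 144 (y) x 8; its front 16 is a tongue 5 thick, flush below. Origin: middle of the board's underside, 6 above the worktop: blocks 14 x 8 x 6 at (+-30, +-57) under it, which in the box fit inside the side walls with 5 play each side. +x to its rear, z up. Grip bar over the origin: 12 (x) x 50 (y), 8 to 34 above the underside. 0.2 kg
- lid_front (a point): middle of the lid's front (tongue) edge, on the underside, at (-58, 0, 0) of the lid; shut, it is 0 to 4.5 from box_front_stop
- lid_rear (a point): middle of the lid's rear edge, on the underside, at (58, 0, 0) of the lid
- canister_a_tip (a point): middle of the narrow end of canister_a at the height of the cap's top, at (46, 0, 36) of the canister
- canister_b_tip (a point): middle of the narrow end of canister_b at the height of the cap's top, at (46, 0, 36) of the canister
- canister_c_tip (a point): middle of the narrow end of canister_c at the height of the cap's top, at (46, 0, 36) of the canister
- canister_d_tip (a point): middle of the narrow end of canister_d at the height of the cap's top, at (46, 0, 36) of the canister
- mug: white mug, 92 across and 95 high, handle to one side; bystander, stands behind the box. Origin: underside
- dressing: slim white bottle, 43 x 63 x 148 high; bystander behind on the right. Origin: underside
- paprika_jar: spice jar with white cap, 47 across, 98 high; bystander on the left. Origin: underside. In front of it stands the fixed desk telephone (centre about 570 ahead, 80 left of the robot, screen up to 170 high) between the loose canisters and the box: carry things well over it
Things that resemble listed ones, but are neither listed nor needed, are in the scene too. What is shaped like the canister_a but green is not meant.

How it is judged:
By the outcome, as a careful person would: the job done as asked, in the order asked, and still so for the second after the job is handed in, with the robot touching nothing.
It also fails if it takes over 72 s, if anything falls off the work surface, if the arm or the gripper's body presses on something with over 40 N, if the wrist force passes 120 N, or if a joint passes its speed limit or range.

### The arm

A 7-joint arm with a two-finger parallel gripper is mounted at the origin on a cart in front of the work surface, level with it; the furniture and walls round the work are solid. World frame = base frame: x ahead of the robot, y to its left, z up, the work surface at z = 0. Lengths are in m, angles in rad, forces in N, time in s.
With the tool pointing down it reaches from about 0.4 to 0.9 m from the base axis. Payload 5.5 kg.
Tool frame: the origin (TCP) lies between the finger pads; the fingertips stand 25 mm ahead of it and the grasp point (between the pads) lies 6 mm ahead of it; z points along the fingers, y is the line along which they close (so a half turn about z gives the same grasp; the last joint's range is limited). The gripper opens to 92 mm and grips with 3 to 60 N. Pads are 19 mm wide; open, the fingers measure 130 mm over their backs; the gripper's body (75 mm by 190 mm) begins 47 mm behind the grasp point.
Start: joints at [-0.909, 0.501, -0.427, 1.55, 0.221, 1.138, -0.21], TCP at [0.252, 0.599, 0.252] pointing down, gripper open.
Joint ranges: [-2.88, 2.88], [-0.31, 2.03], [-1.54, 1.56], [0.2, 2.42], [-1.41, 4.55], [0.19, 2.02], [-2.57, 2.57]. Speed limits (rad/s): [2.57, 2.57, 3.14, 3.14, 3.14, 3.14, 3.14].

### API

Orientations are given as a rotation vector (axis times angle).
In Python, from workcell import monitor, imaging, job, search_frame, trace gives the robot as it stands.
- The arm moves only by the shell command python3 -m jog 'ROWS' [OPENING]. ROWS is JSON, a list of rows, each a list of 6 numbers: the shift along the world's x, y, z in mm, then the turn, a rotation vector about the world's x, y, z in rad. In form: [[x, y, z, ax, ay, az], ...]. A call has exactly 8 rows; each row is the pose to reach, as a shift and turn from the pose commanded when the call began; what a row does not reach only later rows make up. A row lasts 1/12 s, in which the tool goes at most 41.7 mm and 7.16 degrees, less where a joint would pass 70% of its speed; a pose out of reach is approached as far as the arm can. A call with a gripper value outside its range is refused whole. OPENING is the opening, from 0 (shut) to 1 (fully open), set as the call begins (- or left out, the last holds). The fingers move at their own pace and stop on an object; the grip force is fixed at half the most. Time passes only in rows, so rows that repeat a pose let the fingers close, or fill a call up. It gives the time, the measured TCP pose, the force, the opening and the grip force at its end, in the units of the state.
- monitor.read_state(): the state, without advancing time (a new reading comes with each control period).
- imaging.get_image(name): name is "scene" or "top"; returns a dict with "image" (420x560x3 uint8, red, green, blue), "fx", "fy", "cx", "cy" (pixels), "extrinsics" (4x4, takes a point from camera to world coordinates). Camera axes: x right, y down, z forward; pixel columns grow to the right and rows downward; lengths in m; the calibration is good to about 2 mm. A picture is of the moment at which its call begins. There is no depth.
- job.close_job(): hands the job in; it is judged then, once.
Trained networks look in a picture, given as the dict that the camera call returned (one of the last four; its "shot" number tells which), for a name from the list of things; names that differ only in an ending like _2 or _b are one class to them, and where a whole thing is asked for, a point or a joint stands for the part that bears it (a point fixed in the world has none). Each returns a list of dicts, best first, with "confidence" (0 to 1); they miss things now and then, are a little off and sometimes report something else, mostly with a low value. They report only what shows in the picture. A call takes as long as a camera call. They do not tell look-alikes from the thing itself.
- search_frame(picture, query): "pixel" ([column, row] in pixels, amid what is visible of it).
- trace(picture, query): "mask" (420x560 bool, what is visible of it) and "pixel" ([column, row] in pixels, amid what is visible of it).
The state is a dict: "time": time; "joint_positions": joint angles; "qvel": joint speeds; "effort": joint torques, N m; "position": TCP position; "ee_rot": TCP orientation; "wrist_force": force on the tool from outside, world axes, zero at the start; "torque": the same for the moment, N m; "opening": finger opening in m; "gripper_force": force on a finger pad.
Only numpy, scipy, OpenCV 4.12 (cv2) and the standard library are available. Lean on these libraries where they do the work, as an engineer would, in place of code of your own. Each camera call takes 0.05 s, during which the arm holds its last target. There are 200 camera calls.

## Working session

There is one attempt and no reset: what is moved stays moved. The work goes in short steps, Python scripts to look and compute and a shell command to move; the robot and the scene stay as the last step left them, time stands still between calls to the robot, and variables do not carry over. Pictures are saved under pics/ and viewed, at most 10 in all, crops included, and the job is handed in when it is done.

```bash
ls; mkdir -p pics
cat > h.py <<'E'
import numpy as np, cv2
from workcell import monitor, imaging, job, search_frame, trace
def shot(n): return imaging.get_image(n)
def save(p,f,crop=None,s=1):
    im=p["image"][:,:,::-1]
    if crop: x0,y0,x1,y1=crop; im=im[y0:y1,x0:x1]
    im=cv2.resize(im,None,fx=s,fy=s,interpolation=cv2.INTER_CUBIC); cv2.imwrite("pics/"+f,im)
def w(p,px,z):
    E=np.array(p["extrinsics"]); d=E[:3,:3]@np.array([(px[0]-p["cx"])/p["fx"],(px[1]-p["cy"])/p["fy"],1]); o=E[:3,3]
    return o+d*(z-o[2])/d[2]
def proj(p,X):
    E=np.array(p["extrinsics"]); c=E[:3,:3].T@(np.array(X)-E[:3,3]); return np.array([p["fx"]*c[0]/c[2]+p["cx"],p["fy"]*c[1]/c[2]+p["cy"]])
E
python3 - <<'E'
from h import *
for n in("top","scene"):
    p=shot(n); save(p,n+"1.png",s=1.4); print(n,np.array(p["extrinsics"]).round(3).tolist(),p["fx"])
    for q in ["spice_box","canister_a","lid","canister_a_tip","lid_front","lid_rear","mug","dressing","paprika_jar"]:
        print(q,[(np.round(r["pixel"],1).tolist(),round(r["confidence"],2)) for r in search_frame(p,q)])
s=monitor.read_state(); print(s)
E
```

```text
pics
top [[0.023, -0.978, 0.207, 0.318], [-1.0, -0.022, 0.007, -0.051], [-0.003, -0.207, -0.978, 1.134], [0.0, 0.0, 0.0, 1.0]] 383.6377946100113
spice_box [([328.1, 204.5], 0.74), ([221.2, 249.7], 0.22), ([316.2, 204.7], 0.16)]
canister_a [([301.5, 206.1], 0.81), ([220.9, 251.6], 0.76), ([178.8, 210.4], 0.75), ([315.1, 205.9], 0.65), ([199.3, 291.7], 0.64)]
lid [([400.0, 208.7], 0.81), ([324.3, 201.0], 0.22)]
canister_a_tip [([221.0, 247.8], 0.94), ([303.1, 204.9], 0.72), ([179.7, 209.1], 0.58), ([195.1, 292.2], 0.56), ([397.9, 212.1], 0.5)]
lid_front [([394.8, 211.2], 0.68), ([310.6, 140.7], 0.44)]
lid_rear [([396.8, 208.5], 0.91), ([325.7, 202.9], 0.65)]
mug [([307.8, 139.8], 0.61), ([328.3, 205.6], 0.17)]
dressing [([368.5, 134.1], 0.91)]
paprika_jar [([194.9, 174.1], 0.55)]
scene [[0.884, -0.312, 0.348, 0.14], [-0.467, -0.623, 0.628, -0.712], [0.02, -0.718, -0.696, 0.826], [0.0, 0.0, 0.0, 1.0]] 398.2545537707904
spice_box [([321.1, 256.4], 0.76)]
canister_a [([312.3, 244.0], 0.76), ([238.9, 164.7], 0.74), ([224.5, 201.4], 0.7), ([179.3, 202.5], 0.7), ([306.5, 234.5], 0.56), ([319
[... 286 characters left out ...]
s': array([-0.90880624,  0.50087815, -0.42702699,  1.55040561,  0.22077899,
        1.13827406, -0.21032395]), 'qvel': array([-2.89091166e-04,  5.11158324e-05, -4.22844957e-04, -5.31275133e-04,
        5.73472599e-04,  9.56009583e-04,  2.53410909e-04]), 'effort': array([-1.50131509e-04, -5.66458547e+01, -5.81029415e+00, -2.79510587e+01,
       -6.65077823e-02,  2.11214146e-02,  4.28479473e-05]), 'position': array([0.25234337, 0.59902434, 0.25174241]), 'ee_rot': array([-6.22232292e-01, -3.07930107e+00, -1.07674217e-04]), 'wrist_force': array([-0.19594329, -0.2881195 , -0.35555053]), 'torque': array([-0.00981961,  0.0214557 ,  0.02419567]), 'gripper_force': 0.0, 'opening': 0.09163205725350194}
```

```bash
ls pics
```

```text
scene1.png
top1.png
```

View pics/top1.png

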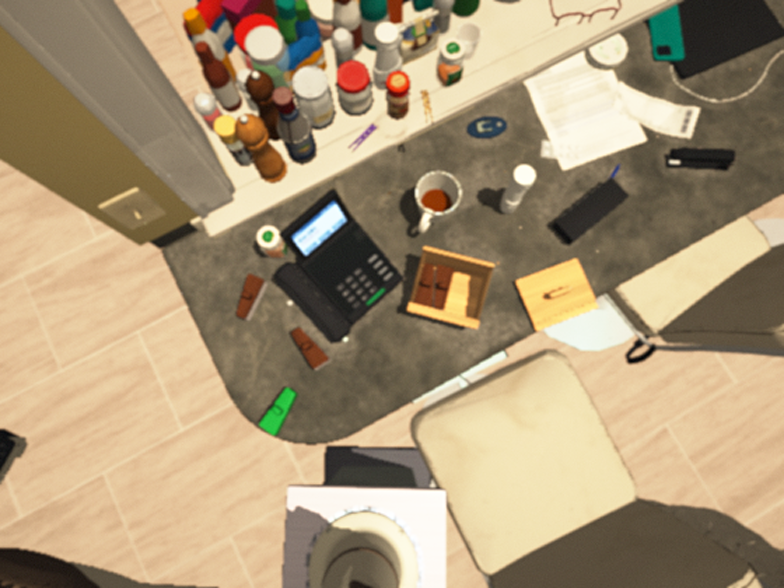

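View pics/scene1.png

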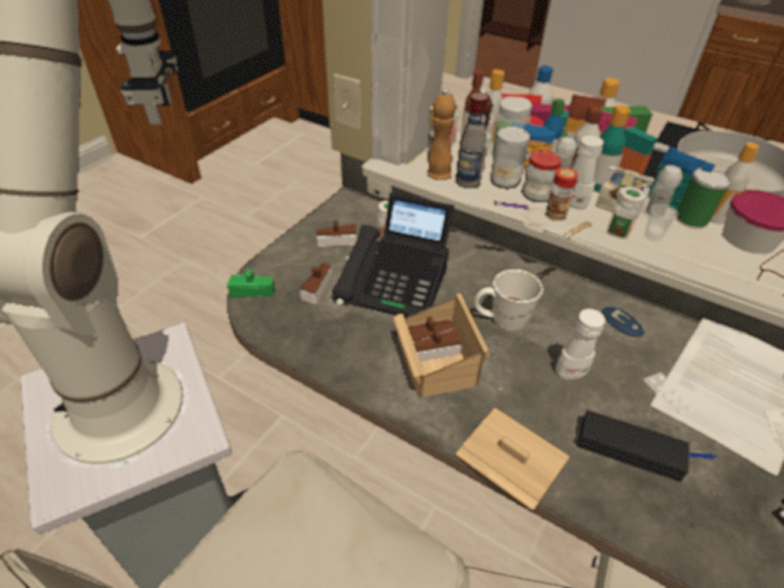

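The top view shows three wedges. At (179,210) and (221,251) they have brown caps and white bodies, so these are the canisters. The one at (199,292) is green, a look-alike I will leave alone. The box is at (322,205), its free half on the right, and the lid is at (398,209). Next I fit model silhouettes to the masks from both cameras.

```bash
cat > fit.py <<'E'
from h import *
from scipy.optimize import minimize
from itertools import product
def prism(xs,ys,zs): return np.array(list(product(xs,ys,zs)))/1000
T=[(46,15.5),(46,-6.5),(-46,-24.5),(-46,15.5)]
T=[(46,15.5),(46,15.5-22),(-46,15.5-40),(-46,15.5)]
CAN=[np.array([(x,y,z) for x,y in T for z in(0,36)])/1000, prism((-6,6),(-10,10),(36,60))]
LID=[prism((-58,58),(-72,72),(0,5)),prism((-42,58),(-72,72),(5,8)),prism((-6,6),(-25,25),(8,34))]
BOX=[np.array([(x,y,z) for y in(-73,73) for x,z in [(-57,0),(57,0),(-63,50),(-62,66),(-51,70.5),(57,99),(63,99),(63,85)]])/1000]
def tf(P,q,z0): 
    c,s=np.cos(q[2]),np.sin(q[2]); return P@np.array([[c,s,0],[-s,c,0],[0,0,1]])+[q[0],q[1],z0]
def render(p,parts,q,z0,S=4):
    m=np.zeros((420*S,560*S),np.uint8)
    for P in parts:
        u=np.array([proj(p,X) for X in tf(P,q,z0)])
        h=cv2.convexHull(np.float32((u+.5)*S-.5)); cv2.fillPoly(m,[np.int32(np.round(h*16))],1,shift=4)
    return m
def fit(obs,parts,q0,z0,S=4):
    ms=[(p,cv2.resize(m.astype(np.float32),None,fx=S,fy=S,interpolation=cv2.INTER_LINEAR)>.5) for p,m in obs]
    def c(v):
        q=v*[.01,.01,.1]; t=0
        for p,m in ms:
            r=render(p,parts,q,z0,S)>0; t+=1-(r&m).sum()/(r|m).sum()
        return t/len(ms)
    best=None
    for dy in q0[2]:
        v=np.array([q0[0],q0[1],dy])/[.01,.01,.1]
        sx=np.vstack([v]+[v+d for d in np.diag([1.,1,2])])
        r=minimize(c,v,method="Nelder-Mead",options=dict(initial_simplex=sx,xatol=.01,fatol=1e-4,maxfev=160))
        if best is None or r.fun<best.fun: best=r
    return best.x*[.01,.01,.1],best.fun
def near(res,px):
    return min(res,key=lambda r:np.hypot(*(np.array(r["pixel"])-px)))
E
cat > m1.py <<'E'
from fit import *
t=shot("top"); s=shot("scene")
R={}
yaws=np.arange(8)*np.pi/4
tr={n:{k:trace(p,k) for k in("canister_a","lid","spice_box")} for n,p in(("t",t),("s",s))}
vis=t["image"][:,:,::-1].copy()
for nm,cls,px,parts,z0,zc in [("L","canister_a",(179,210),CAN,0,.036),("R","canister_a",(221,251),CAN,0,.036),("lid","lid",(399,209),LID,.006,.015),("box","spice_box",(323,205),BOX,0,.06)]:
    a=near(tr["t"][cls],px); X=w(t,a["pixel"],zc); b=near(tr["s"][cls],proj(s,X)); 
    for tag,obs in (("both",[(t,a["mask"]),(s,b["mask"])]),("top",[(t,a["mask"])])):
        y=yaws if tag=="both" else [R[nm][2]]
        st=X if tag=="both" else R[nm]
        q,f=fit(obs,parts,(st[0],st[1],y),z0)
        if tag=="both": R[nm]=q
        print(nm,tag,q.round(4),np.degrees(q[2]).round(1),round(f,3),a["mask"].sum(),b["mask"].sum(),b["confidence"])
ims=[]
for p,c in((t,(160,160,440,270)),(s,(160,140,440,370))):
    K=4; x0,y0,x1,y1=c; im=cv2.resize(p["image"][y0:y1,x0:x1,::-1],None,fx=2.8,fy=2.8,interpolation=cv2.INTER_CUBIC)
    for nm,parts,z0 in (("L",CAN,0),("R",CAN,0),("lid",LID,.006),("box",BOX,0)):
        for P in parts:
            u=np.array([proj(p,X) for X in tf(P,R[nm],z0)]); u=(u+.5-[x0,y0])*2.8
            cv2.polylines(im,[np.int32(cv2.convexHull(np.float32(u))*16)],True,(255,0,255),1,shift=4)
    ims.append(im)
cv2.imwrite("pics/ov_t.png",ims[0]); cv2.imwrite("pics/ov_s.png",cv2.resize(ims[1],None,fx=.9,fy=.9))
np.save("R.npy",R)
E
time python3 m1.py
```

```text
L both [0.5299 0.2585 2.7471] 157.4 0.092 441 426 0.93
L top [0.5299 0.2585 2.7471] 157.4 0.059 441 426 0.93
R both [0.4284 0.1273 6.9324] 397.2 0.116 369 391 0.8
R top [0.4273 0.1268 6.9287] 397.0 0.098 369 391 0.8
lid both [ 0.5547 -0.3925  3.5195] 201.7 0.046 1806 2895 0.76
lid top [ 0.5547 -0.3925  3.5195] 201.7 0.059 1806 2895 0.76
box both [ 0.5504 -0.1592 -0.2475] -14.2 0.302 1825 2453 0.85
box top [ 0.5512 -0.1577 -0.2311] -13.2 0.289 1825 2453 0.85
real	0m17.957s
user	0m16.529s
sys	0m0.135s
```

View pics/ov_t.png

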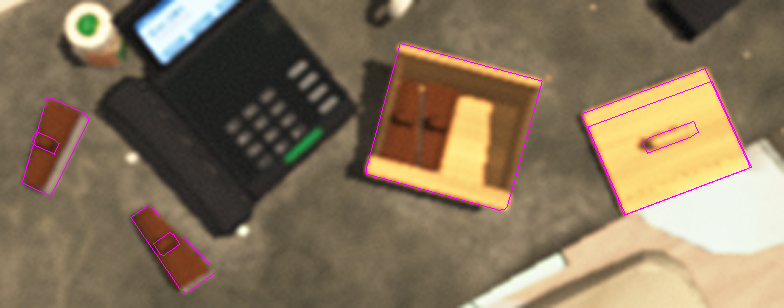

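View pics/ov_s.png

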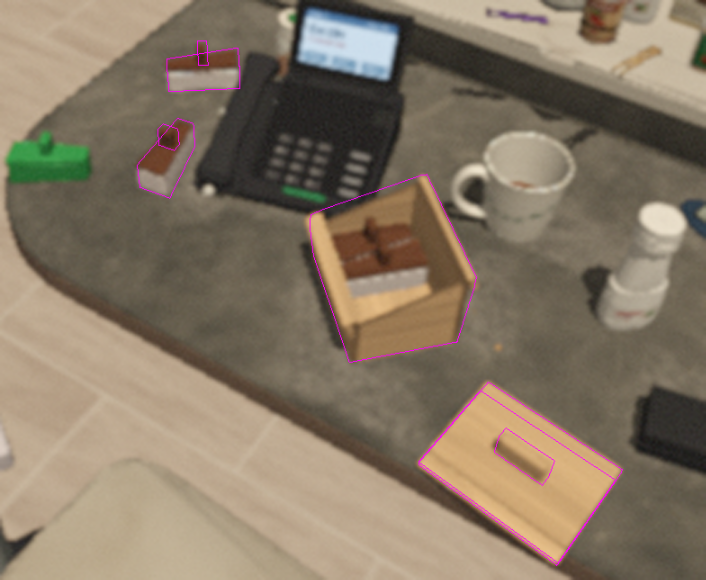

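Run:
```python
from fit import *
R=np.load("R.npy",allow_pickle=True).item()
t=shot("top"); s=shot("scene")
def cr(p,c,sz=(390,290),ov=()):
    x,y,h=c; k=sz[0]/(2*h); v=sz[1]/k/2
    M=np.float32([[k,0,-(x-h)*k],[0,k,-(y-v)*k]])
    im=cv2.warpAffine(p["image"][:,:,::-1],M,sz,flags=cv2.INTER_CUBIC)
    return cv2.convertScaleAbs(im,alpha=1.0)
def lidc(p,c):
    im=cr(p,c).astype(float); m=np.median(im.reshape(-1,3),0); return np.clip((im-190)*3+128,0,255).astype(np.uint8)
top=np.hstack([cr(t,(200,230,45)),cr(s,(203,185,45))])
bot=np.hstack([lidc(t,(399,209,35)),lidc(s,(367,327,45))])
cv2.imwrite("pics/conf.png",np.vstack([top,bot]))
# lid refit with both orientations
for n,p in(("t",t),("s",s)):
  for r in trace(p,"lid")[:1]: print(n,r["pixel"],r["mask"].sum())
for n in("mug","dressing"):
  print(n,w(t,search_frame(t,n)[0]["pixel"],.06).round(3))
```

```text
t [398.0, 210.6] 1853
s [368.9, 327.1] 2911
mug [ 0.757 -0.129  0.06 ]
dressing [ 0.774 -0.306  0.06 ]
```

View pics/conf.png

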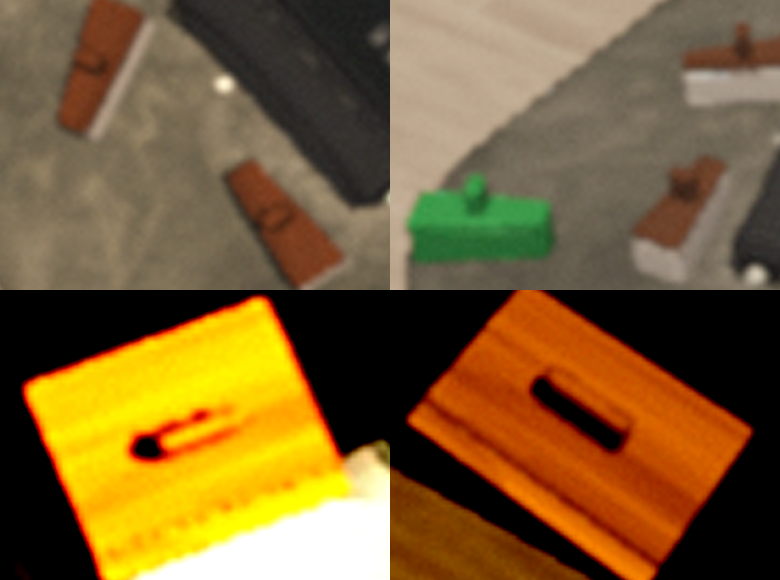

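The crop confirms both brown-cap, white-body canisters. The lid's tongue is at the edge nearest the robot, so its yaw is 21.7°. I start with the right-hand canister, (0.428, 0.127), yaw 37°, which goes to place 3.

```bash
python3 -m jog '[[14,-36,0,0,0,-0.06],[28,-72,0,0,0,-0.12],[42,-108,0,0,0,-0.18],[55,-144,0,0,0,-0.24],[69,-180,0,0,0,-0.30],[83,-216,0,0,0,-0.36],[97,-252,0,0,0,-0.42],[110,-288,0,0,0,-0.48]]' 1; python3 -m jog '[[13,-34,-5,0,0,-0.044],[26,-69,-15,0,0,-0.044],[39,-104,-30,0,0,-0.044],[52,-140,-50,0,0,-0.044],[66,-184,-70,0,0,-0.044],[66,-184,-90,0,0,-0.044],[66,-184,-100,0,0,-0.044],[66,-184,-100,0,0,-0.044]]'
```

```text
time: 2.37
position: [0.3629, 0.3093, 0.2521]
ee_rot: [1.34, 2.841, 0.001]
wrist_force: [1.7, 0.1, -0.3]
opening: 0.0918
gripper_force: 0.0
time: 3.03
position: [0.4267, 0.1262, 0.1498]
ee_rot: [-1.4, -2.809, 0.004]
wrist_force: [0.3, 0.0, 1.1]
opening: 0.0918
gripper_force: 0.0
```

```bash
python3 -m jog '[[1,1,-25,0,0,0],[1,1,-50,0,0,0],[1,1,-70,0,0,0],[1,1,-82,0,0,0],[1,1,-87,0,0,0],[1,1,-87,0,0,0],[1,1,-87,0,0,0],[1,1,-87,0,0,0]]' 1; python3 -m jog '[[0,0,0,0,0,0],[0,0,0,0,0,0],[0,0,0,0,0,0],[0,0,0,0,0,0],[0,0,0,0,0,0],[0,0,0,0,0,0],[0,0,0,0,0,0],[0,0,0,0,0,0]]' 0.05
```

```text
time: 3.7
position: [0.4302, 0.129, 0.0659]
ee_rot: [1.397, 2.813, 0.003]
wrist_force: [-0.5, -0.5, -0.7]
opening: 0.0918
gripper_force: 0.0
time: 4.37
position: [0.4293, 0.128, 0.0647]
ee_rot: [-1.399, -2.813, 0.0]
wrist_force: [-0.3, 0.3, 0.6]
opening: 0.043
gripper_force: 0.0
```

```bash
python3 -m jog '[[0,0,0,0,0,0],[0,0,0,0,0,0],[0,0,0,0,0,0],[0,0,0,0,0,0],[0,0,0,0,0,0],[0,0,0,0,0,0],[0,0,0,0,0,0],[0,0,8,0,0,0]]'; python3 -m jog '[[0,0,22,0,0,0],[0,0,50,0,0,0],[0,0,80,0,0,0],[0,0,110,0,0,0],[0,0,140,0,0,0],[0,0,170,0,0,0],[0,0,195,0,0,0],[0,0,200,0,0,0]]'
python3 - <<'E'
from h import *
t=shot("top");s=shot("scene")
save(t,"g1t.png",(150,120,430,300),2.8)
E
```

```text
time: 5.03
position: [0.4282, 0.1276, 0.0719]
ee_rot: [-1.398, -2.811, 0.003]
wrist_force: [0.3, 0.2, -3.0]
opening: 0.0118
gripper_force: 30.0
time: 5.7
position: [0.4316, 0.1289, 0.2777]
ee_rot: [1.396, 2.808, 0.009]
wrist_force: [0.6, 0.3, -1.3]
opening: 0.0112
gripper_force: 30.0
```

```bash
cat > ovb.py <<'E'
from fit import *
import sys
def boxov(p,c,k,R,extra=()):
    x0,y0,x1,y1=c; im=cv2.resize(p["image"][y0:y1,x0:x1,::-1],None,fx=k,fy=k,interpolation=cv2.INTER_CUBIC)
    def pl(P,q,col):
        u=np.array([proj(p,X) for X in tf(np.array(P)/1000,q,0)]); u=(u+.5-[x0,y0])*k
        cv2.polylines(im,[np.int32(u*16)],True,col,1,shift=4)
    q=R["box"]; h=lambda x:71+np.tan(np.radians(20))*x
    pl([(x,y,h(x)) for x,y in((-50,-66),(50,-66),(50,66),(-50,66))],q,(255,0,255))
    pl([(-50,-66,6),(50,-66,6),(50,66,6),(-50,66,6)],q,(255,255,0))
    pl([(-57,-73,0),(57,-73,0),(57,73,0),(-57,73,0)],q,(0,255,255))
    for yc,sg in((46.5,1),(15.5,-1),(-15.5,1),(-46.5,-1)):
        pl([(sg*x,yc+sg*y,42) for x,y in T],q,(0,255,0))
        pl([(sg*x,yc+sg*y,66) for x,y in((6,10),(6,-10),(-6,-10),(-6,10))],q,(0,255,0))
    return im
E
python3 - <<'E'
from ovb import *
R=np.load("R.npy",allow_pickle=True).item()
t=shot("top");s=shot("scene")
a=boxov(t,(285,165,365,245),5,R);b=boxov(s,(275,200,355,280),5,R)
cv2.imwrite("pics/box2.png",np.hstack([a,b]))
for r in trace(t,"canister_c")[:6]: print(r["pixel"],r["confidence"],r["mask"].sum())
for r in search_frame(t,"canister_d_tip")[:6]: print(r["pixel"],r["confidence"])
E
```

```text
[305.3, 204.0] 0.62 287
[312.7, 202.7] 0.55 340
[312.6, 200.1] 0.56
```

View pics/box2.png

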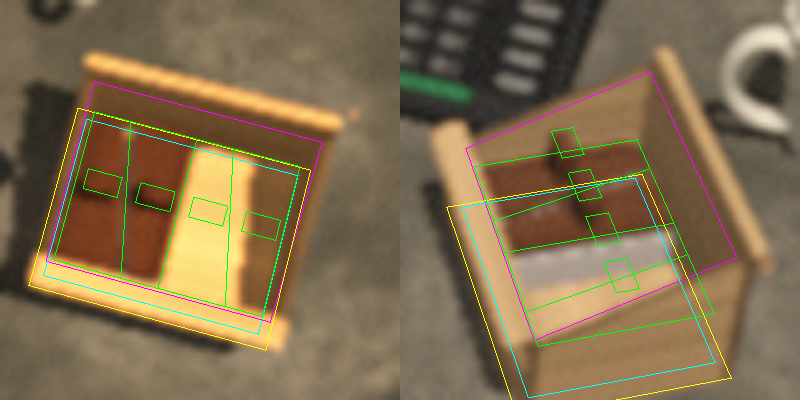

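In the top view, c and d sit at their nominal places within about 2 mm: d's straight edge runs (196,147) to (160,280) in the crop. The scene view is about 3 mm off. I carry the canister over the phone to hover above place 3.

```bash
python3 -m jog '[[10,-26,5,0,0,-0.10],[26,-66,5,0,0,-0.21],[41,-105,5,0,0,-0.32],[56,-144,5,0,0,-0.43],[71,-183,5,0,0,-0.54],[86,-222,5,0,0,-0.65],[101,-260,5,0,0,-0.76],[112,-288,5,0,0,-0.85]]'; python3 -m jog '[[6,-15,-5,0,0,-0.045],[6,-15,-25,0,0,-0.045],[6,-15,-50,0,0,-0.045],[6,-15,-75,0,0,-0.045],[6,-15,-92,0,0,-0.045],[6,-15,-97,0,0,-0.045],[6,-15,-97,0,0,-0.045],[6,-15,-97,0,0,-0.045]]'
python3 - <<'E'
from ovb import *
R=np.load("R.npy",allow_pickle=True).item()
t=shot("top");s=shot("scene"); st=monitor.read_state(); print(st["position"].round(4),st["ee_rot"].round(3))
R["h"]=(st["position"][0],st["position"][1],R["box"][2])
ims=[]
for p,c in((t,(270,140,370,240)),(s,(265,160,365,260))):
    im=boxov(p,c,4,R)
    for P in CAN:
        u=np.array([proj(p,X) for X in tf(P,R["h"],st["position"][2]-.063)]);u=(u+.5-[c[0],c[1]])*4
        cv2.polylines(im,[np.int32(cv2.convexHull(np.float32(u))*16)],True,(0,0,255),1,shift=4)
    ims.append(im)
cv2.imwrite("pics/hov.png",np.hstack(ims))
for n,p in(("t",t),("s",s)):
    for r in trace(p,"canister_a")[:5]: print(n,np.round(r["pixel"]),round(r["confidence"],2),r["mask"].sum(),"exp",proj(p,(R["h"][0],R["h"][1],st["position"][2]-.04)).round(0))
E
```

```text
time: 6.67
position: [0.541, -0.164, 0.2759]
ee_rot: [-2.442, -1.976, 0.004]
wrist_force: [0.2, -0.3, -1.5]
opening: 0.0121
gripper_force: 30.0
time: 7.33
position: [0.5473, -0.1745, 0.1804]
ee_rot: [-2.477, -1.931, 0.001]
wrist_force: [0.2, 0.7, -0.7]
opening: 0.0117
gripper_force: 30.0
[ 0.5483 -0.175   0.1819] [2.477e+00 1.931e+00 2.000e-03]
t [197. 294.] 0.79 431 exp [330. 200.]
t [306. 203.] 0.69 234 exp [330. 200.]
s [180. 202.] 0.89 519 exp [318. 224.]
s [316. 225.] 0.7 640 exp [318. 224.]
s [239. 166.] 0.7 412 exp [318. 224.]
s [315. 246.] 0.61 548 exp [318. 224.]
s [367. 328.] 0.45 2971 exp [318. 224.]
```

View pics/hov.png

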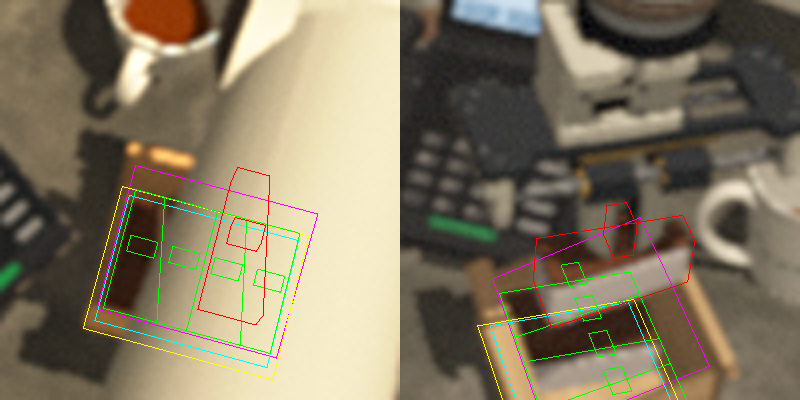

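Run:
```python
from fit import *
R=np.load("R.npy",allow_pickle=True).item(); b=R["box"]
s=shot("scene"); st=monitor.read_state(); pos=st["position"]; print(pos.round(4))
tr=trace(s,"canister_a")
c,sn=np.cos(b[2]),np.sin(b[2])
def tob(q): d=np.array(q[:2])-b[:2]; return np.array([c*d[0]+sn*d[1],-sn*d[0]+c*d[1]]).round(4),np.degrees(q[2]-b[2]).round(1)
h=near(tr,proj(s,(pos[0],pos[1],pos[2]-.04)))
q,f=fit([(s,h["mask"])],CAN,(pos[0],pos[1],[b[2]]),pos[2]-.063); print("held",q.round(4),f,tob(q),"cmd",tob([*pos[:2],b[2]]))
X=b[:2]+np.array([-sn,c])*.0155
d=near(tr,proj(s,(X[0],X[1],.042))); print(d["pixel"],d["mask"].sum())
q,f=fit([(s,d["mask"])],CAN,(X[0],X[1],[b[2]+np.pi]),.006); print("d",q.round(4),f,tob(q))
for r in tr: print(np.round(r["pixel"]),r["mask"].sum())
im=s["image"][:,:,::-1].copy()
for m,col in((h,(0,0,255)),(d,(0,255,0))):
    cn,_=cv2.findContours(m["mask"].astype(np.uint8),0,2); print([np.ravel(x.min((0,1))).tolist()+np.ravel(x.max((0,1))).tolist() for x in cn])
```

```text
[ 0.5481 -0.1751  0.182 ]
held [ 0.5489 -0.1747 -0.2483] 0.2456521739130435 (array([ 0.0023, -0.0155]), np.float64(-0.0)) cmd (array([ 0.0017, -0.016 ]), np.float64(0.0))
[312.8, 247.0] 546
d [ 0.5592 -0.1468  2.8823] 0.1665392700171986 (array([0.0055, 0.0142]), np.float64(179.3))
[181. 205.] 525
[313. 247.] 546
[313. 227.] 608
[297. 237.] 92
[239. 166.] 443
[[299, 214, 337, 239]]
[[295, 235, 329, 257]]
```

```bash
python3 -m jog '[[0,-1,-12,0,0,0],[0,-1,-28,0,0,0],[0,-1,-44,0,0,0],[0,-1,-60,0,0,0],[0,-1,-74,0,0,0],[0,-1,-86,0,0,0],[0,-1,-94,0,0,0],[0,-1,-98,0,0,0]]'; python3 -m jog '[[0,0,-3,0,0,0],[0,0,-6,0,0,0],[0,0,-9,0,0,0],[0,0,-11,0,0,0],[0,0,-12,0,0,0],[0,0,-12,0,0,0],[0,0,-12,0,0,0],[0,0,-12,0,0,0]]'
```

```text
time: 8.3
position: [0.5465, -0.1763, 0.0812]
ee_rot: [-2.478, -1.93, 0.002]
wrist_force: [-0.5, -1.1, -1.1]
opening: 0.0117
gripper_force: 30.0
time: 8.97
position: [0.5475, -0.1757, 0.0708]
ee_rot: [-2.478, -1.931, -0.0]
wrist_force: [-0.6, -0.5, -2.2]
opening: 0.0115
gripper_force: 30.0
```

```bash
python3 -m jog '[[0,0,-1,0,0,0],[0.1,0.5,-1,0,0,0],[0.2,1,-1,0,0,0],[0.4,1.5,-1,0,0,0],[0.5,2,-1,0,0,0],[0.6,2.5,-1,0,0,0],[0.7,3,-1,0,0,0],[0.7,3,-1,0,0,0]]'
```

```text
time: 9.63
position: [0.548, -0.1732, 0.0698]
ee_rot: [2.478, 1.931, -0.0]
wrist_force: [-0.6, -1.7, -1.4]
opening: 0.0116
gripper_force: 30.0
```

```bash
python3 -m jog '[[0,0,0,0,0,0],[0,0,0,0,0,0],[0,0,0,0,0,0],[0,0,0,0,0,0],[0,0,0,0,0,0],[0,0,5,0,0,0],[0,0,20,0,0,0],[0,0,50,0,0,0]]' 0.35; python3 -m jog '[[0,0,35,0,0,0],[0,0,75,0,0,0],[0,10,115,0,0,-0.02],[0,30,145,0,0,-0.04],[-2,65,160,0,0,-0.06],[-4,105,160,0,0,-0.09],[-6,145,160,0,0,-0.12],[-8,185,160,0,0,-0.147]]' 0.8; python3 -m jog '[[-2,41,0,0,0,0],[-4,82,0,0,0,0],[-5,123,0,0,0,0],[-7,164,0,0,0,0],[-8,200,0,0,0,0],[-10,230,0,0,0,0],[-10,244,-20,0,0,0],[-10,246,-50,0,0,0]]'
python3 - <<'E'
from ovb import *
R=np.load("R.npy",allow_pickle=True).item()
t=shot("top");s=shot("scene")
a=boxov(t,(285,165,365,245),5,R);b=boxov(s,(275,200,355,280),5,R)
cv2.imwrite("pics/box3.png",np.hstack([a,b]))
E
```

```text
time: 10.3
position: [0.5454, -0.1721, 0.1174]
ee_rot: [-2.474, -1.928, 0.007]
wrist_force: [1.0, 0.2, 0.6]
opening: 0.032
gripper_force: 0.0
time: 10.97
position: [0.5399, 0.0135, 0.281]
ee_rot: [2.615, 1.74, 0.003]
wrist_force: [1.4, -0.3, 0.1]
opening: 0.073
gripper_force: 0.0
time: 11.63
position: [0.5309, 0.2646, 0.2328]
ee_rot: [-2.606, -1.751, -0.014]
wrist_force: [0.3, 0.6, -0.2]
opening: 0.0733
gripper_force: 0.0
```

View pics/box3.png

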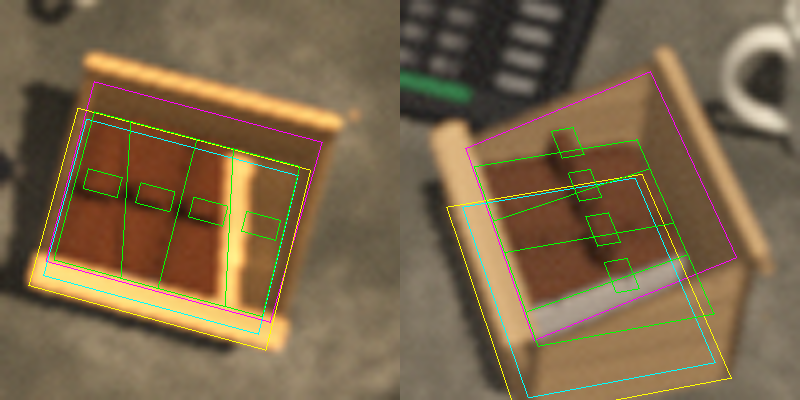

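```bash
python3 -m jog '[[0,0.5,-20,0,0,0],[0,0.5,-50,0,0,0],[0,0.5,-85,0,0,0],[0,0.5,-115,0,0,0],[0,0.5,-140,0,0,0],[0,0.5,-155,0,0,0],[0,0.5,-163,0,0,0],[0,0.5,-164,0,0,0]]' 0.45; python3 -m jog '[[0,0,0,0,0,0],[0,0,0,0,0,0],[0,0,0,0,0,0],[0,0,0,0,0,0],[0,0,0,0,0,0],[0,0,0,0,0,0],[0,0,0,0,0,0],[0,0,0,0,0,0]]' 0.05
```

```text
time: 12.4
position: [0.53, 0.2572, 0.0652]
ee_rot: [2.614, 1.742, -0.003]
wrist_force: [0.5, -0.4, 0.8]
opening: 0.0414
gripper_force: 0.0
time: 13.07
position: [0.5304, 0.2589, 0.0667]
ee_rot: [-2.613, -1.744, -0.002]
wrist_force: [-0.9, -0.1, 6.5]
opening: 0.0113
gripper_force: 30.0
```

```bash
python3 -m jog '[[0,0,10,0,0,0],[0,0,35,0,0,0],[0,0,70,0,0,0],[0,0,105,0,0,0],[0,0,140,0,0,0],[0,0,175,0,0,0],[0,-3,205,0,0,0],[0,-15,215,0,0,0]]'; python3 -m jog '[[0,-35,0,0,0,0.02],[2,-75,0,0,0,0.04],[3,-116,0,0,0,0.06],[4,-157,0,0,0,0.08],[5,-198,0,0,0,0.1],[6,-239,0,0,0,0.12],[7,-280,0,0,0,0.14],[8,-320,0,0,0,0.147]]'; python3 -m jog '[[1,-40,0,0,0,0],[2,-75,0,0,0,0],[3,-105,0,0,0,0],[3,-123,-10,0,0,0],[3,-130,-40,0,0,0],[3,-130,-75,0,0,0],[3,-130,-95,0,0,0],[3,-130,-100,0,0,0]]';python3 - <<'E'
from ovb import *
R=np.load("R.npy",allow_pickle=True).item(); b=R["box"]
s=shot("scene");st=monitor.read_state(); pos=st["position"]; print(pos.round(4),st["ee_rot"].round(3))
h=near(trace(s,"canister_a"),proj(s,(pos[0],pos[1],pos[2]-.04)))
q,f=fit([(s,h["mask"])],CAN,(pos[0],pos[1],[b[2]+np.pi]),pos[2]-.066); print(h["pixel"],h["mask"].sum(),q.round(4),f,np.degrees(q[2]-b[2]))
c=(265,160,365,260); im=boxov(s,c,4,R)
for P in CAN:
    u=np.array([proj(s,X) for X in tf(P,(pos[0],pos[1],b[2]+np.pi),pos[2]-.066)]);u=(u+.5-[c[0],c[1]])*4
    cv2.polylines(im,[np.int32(cv2.convexHull(np.float32(u))*16)],True,(0,0,255),1,shift=4)
cv2.imwrite("pics/hov4.png",im)
E
```

```text
time: 13.73
position: [0.5316, 0.2466, 0.2866]
ee_rot: [-2.61, -1.748, -0.014]
wrist_force: [0.5, 1.0, 0.4]
opening: 0.0119
gripper_force: 30.0
time: 14.4
position: [0.5367, -0.0793, 0.2802]
ee_rot: [-2.477, -1.931, 0.002]
wrist_force: [1.8, -0.5, -1.4]
opening: 0.0117
gripper_force: 30.0
time: 15.07
position: [0.5369, -0.2061, 0.1759]
ee_rot: [-2.474, -1.925, 0.009]
wrist_force: [-0.2, 0.9, -2.1]
opening: 0.0117
gripper_force: 30.0
[ 0.5379 -0.2061  0.1771] [-2.474 -1.926  0.007]
[303.6, 235.7] 128 [ 0.5075 -0.1691  2.6157] 0.8418201516793066 164.047818343264
```

```bash
python3 -m jog '[[0,0,-12,0,0,0],[0,0,-25,0,0,0],[0,0,-38,0,0,0],[0,0,-48,0,0,0],[0,0,-55,0,0,0],[0,0,-60,0,0,0],[0,0,-63,0,0,0],[0,0,-66,0,0,0]]'; python3 -m jog '[[0,0,-5,0,0,0],[0,0,-10,0,0,0],[0,0,-14,0,0,0],[0,0,-18,0,0,0],[0,0,-22,0,0,0],[0,0,-26,0,0,0],[0,0,-28,0,0,0],[0,0,-30,0,0,0]]'; python3 -m jog '[[0,0,-2,0,0,0],[0,0,-4,0,0,0],[0,0,-6,0,0,0],[0,0,-8,0,0,0],[0,0,-10,0,0,0],[0,0,-12,0,0,0],[0,0,-13,0,0,0],[0,0,-13,0,0,0]]'
```

```text
time: 15.83
position: [0.5415, -0.2066, 0.1149]
ee_rot: [2.478, 1.931, 0.001]
wrist_force: [0.7, -0.5, -0.4]
opening: 0.0119
gripper_force: 30.0
time: 16.5
position: [0.541, -0.2065, 0.0844]
ee_rot: [-2.478, -1.931, 0.0]
wrist_force: [0.5, 0.3, -2.0]
opening: 0.0118
gripper_force: 30.0
time: 17.17
position: [0.5412, -0.2066, 0.0726]
ee_rot: [-2.478, -1.931, -0.001]
wrist_force: [-2.8, 1.2, 6.0]
opening: 0.0116
gripper_force: 30.0
```

```bash
python3 -m jog '[[0,0,0,0,0,0],[0,0,0,0,0,0],[0,0,0,0,0,0],[0,0,0,0,0,0],[0,0,0,0,0,0],[0,0,5,0,0,0],[0,0,20,0,0,0],[0,0,50,0,0,0]]' 0.35; python3 -m jog '[[0,-5,30,0,0,0.03],[1,-20,55,0,0,0.1],[2,-45,65,0,0,0.2],[4,-75,65,0,0,0.3],[7,-105,65,0,0,0.4],[10,-140,65,0,0,0.5],[13,-175,65,0,0,0.6],[14,-186,60,0,0,0.627]]' 0.6
python3 - <<'E'
from ovb import *
R=np.load("R.npy",allow_pickle=True).item(); b=R["box"]
t=shot("top");s=shot("scene");st=monitor.read_state(); print(st["position"].round(4),st["ee_rot"].round(3))
a=boxov(t,(285,165,365,245),5,{"box":b});bb=boxov(s,(275,200,355,280),5,R)
cv2.imwrite("pics/box4.png",np.hstack([a,bb]))
m=near(trace(s,"lid"),(368,327)); print(m["mask"].sum(),m["pixel"])
print(fit([(s,m["mask"])],LID,(.5547,-.3925,[.379]),.006))
E
```

```text
time: 17.83
position: [0.5384, -0.2055, 0.1193]
ee_rot: [-2.474, -1.928, 0.006]
wrist_force: [0.4, 0.6, 0.9]
opening: 0.0324
gripper_force: 0.0
time: 18.5
position: [0.5537, -0.4003, 0.1834]
ee_rot: [1.76, 2.597, -0.006]
wrist_force: [0.4, -1.6, 0.9]
opening: 0.0551
gripper_force: 0.0
[ 0.5529 -0.3967  0.1811] [-1.768 -2.596  0.003]
2849 [367.2, 323.8]
(array([ 0.55261539, -0.39310534,  0.39779898]), np.float64(0.059327988097206186))
```

View pics/box4.png

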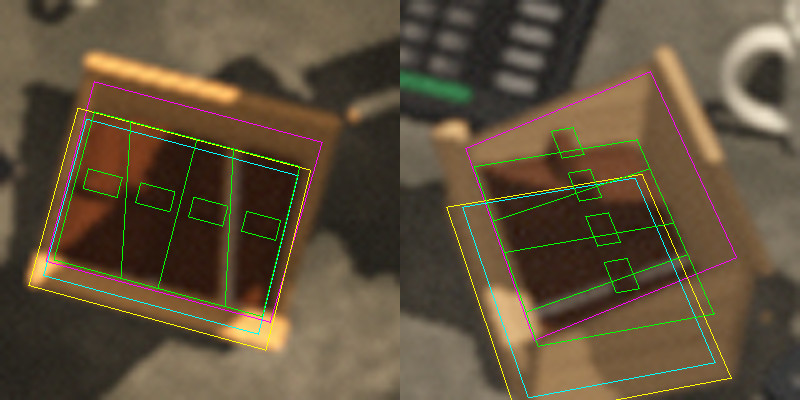

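All four canisters are down in the box, in shadow, with a gap of about 3 mm between the third and fourth at crop (235,220). Next I grasp the lid.

```bash
python3 -m jog '[[-1,0,-15,0,0,0],[-1,0,-40,0,0,0],[-1,0,-70,0,0,0],[-1,0,-100,0,0,0],[-1,0,-120,0,0,0],[-1,0,-132,0,0,0],[-1,0,-137,0,0,0],[-1,0,-139,0,0,0]]' 0.45; python3 -m jog '[[0,0,0,0,0,0],[0,0,0,0,0,0],[0,0,0,0,0,0],[0,0,0,0,0,0],[0,0,0,0,0,0],[0,0,0,0,0,0],[0,0,0,0,0,0],[0,0,0,0,0,0]]' 0.05; python3 -m jog '[[0,0,3,0,0,0],[0,0,15,0,0,0],[0,0,40,0,0,0],[0,0,75,0,0,0],[0,0,110,0,0,0],[0,0,135,0,0,0],[0,0,148,0,0,0],[0,0,150,0,0,0]]'
```

```text
time: 19.32
position: [0.5545, -0.3911, 0.0424]
ee_rot: [-1.76, -2.601, -0.001]
wrist_force: [0.6, -0.5, 0.6]
opening: 0.0413
gripper_force: 0.0
time: 19.98
position: [0.5543, -0.393, 0.0437]
ee_rot: [1.762, 2.6, -0.0]
wrist_force: [-1.2, 0.1, 4.5]
opening: 0.0119
gripper_force: 30.0
time: 20.65
position: [0.5557, -0.3935, 0.1967]
ee_rot: [1.759, 2.596, 0.0]
wrist_force: [0.4, -0.9, -1.7]
opening: 0.0117
gripper_force: 30.0
```

```bash
cat > lidp.py <<'E'
from h import *
R=np.load("R.npy",allow_pickle=True).item(); b=R["box"]; b[2]=np.radians(-14.2)
a=np.radians(20)
def tcp(ph,s,n,y=0,hl=37):
    ph=np.radians(ph)
    O=np.array([0,71.]); fs=O-60*np.array([np.cos(a),np.sin(a)])
    F=fs+s*np.array([np.cos(a),np.sin(a)])+n*np.array([-np.sin(a),np.cos(a)])
    P=F+58*np.array([np.cos(ph),np.sin(ph)])+hl*np.array([-np.sin(ph),np.cos(ph)])
    c,k=np.cos(b[2]),np.sin(b[2])
    return np.array([b[0]*1000+c*P[0]-k*y,b[1]*1000+k*P[0]+c*y,P[1]])
ax=-np.array([-np.sin(b[2]),np.cos(b[2])])
if __name__=="__main__":
    st=monitor.read_state(); print(st["position"].round(4))
    for v in((30,20,60),(30,16,2.5),(30,2,2.5),(30,0,2.5),(28,2,2),(25,2,1),(22,2,.5),(20,2,0)): print(v,tcp(*v).round(1))
    print(ax.round(4),"rv30",(ax*np.radians(30)).round(4),"rv -10",(-ax*np.radians(10)).round(4))
E
python3 lidp.py
```

```text
[ 0.5557 -0.3935  0.1967]
(30, 20, 60) [ 524.9 -152.7  174.7]
(30, 16, 2.5) [ 540.3 -156.6  119.3]
(30, 2, 2.5) [ 527.5 -153.4  114.6]
(30, 0, 2.5) [ 525.7 -152.9  113.9]
(28, 2, 2) [ 529.8 -153.9  112.9]
(25, 2, 1) [ 533.1 -154.8  110.1]
(22, 2, 0.5) [ 536.1 -155.5  107.7]
(20, 2, 0) [ 538.2 -156.   105.8]
[-0.2453 -0.9694] rv30 [-0.1284 -0.5076] rv -10 [0.0428 0.1692]
```

```bash
python3 -m jog '[[-1,15,10,0,0,-0.05],[-3,50,20,0,0,-0.14],[-5,86,22,0,0,-0.24],[-7,122,22,0,0,-0.34],[-9,158,22,0,0,-0.44],[-11,194,22,0,0,-0.53],[-13,225,22,0,0,-0.61],[-14,236,22,0,0,-0.6266]]'; python3 -m jog '[[0,0,0,-0.0100,-0.0400,0],[0,0,0,-0.0314,-0.1241,0],[0,0,0,-0.0540,-0.2133,0],[0,0,-5,-0.0760,-0.3005,0],[0,0,-15,-0.0981,-0.3878,0],[0,0,-30,-0.1177,-0.4653,0],[0,-0.5,-45,-0.1284,-0.5076,0],[0,-0.5,-55,-0.1284,-0.5076,0]]'
python3 - <<'E'
from fit import *
from scipy.spatial.transform import Rotation as Ro
st=monitor.read_state(); M=Ro.from_rotvec(st["ee_rot"]).as_matrix(); print(st["position"].round(4),"toolz",M[:,2].round(3),"tooly",M[:,1].round(3),st["joint_positions"].round(2))
E
```

```text
time: 21.32
position: [0.5387, -0.1493, 0.2123]
ee_rot: [-2.471, -1.931, 0.001]
wrist_force: [-0.4, 0.8, -2.6]
opening: 0.0119
gripper_force: 30.0
time: 21.98
position: [0.5317, -0.1486, 0.1656]
ee_rot: [2.172, 1.697, 0.426]
wrist_force: [0.5, 0.3, -1.7]
opening: 0.0116
gripper_force: 30.0
[ 0.5317 -0.1486  0.1656] toolz [ 0.441 -0.089 -0.893] tooly [ 0.866 -0.221  0.449] [-0.09  0.23  0.36  2.27 -0.49  0.21  0.45]
```

```bash
cat >> lidp.py <<'E'
from scipy.spatial.transform import Rotation as Ro
def target(ph):  # tool y along lid x (sign kept from state), z along -lid normal
    return Ro.from_rotvec(ax*np.radians(ph))*Ro.from_euler("z",b[2])   # lid frame
def go(ph,s,n,y=0):
    st=monitor.read_state(); Rt=Ro.from_rotvec(st["ee_rot"]); M=Rt.as_matrix()
    L=target(ph).as_matrix(); sg=np.sign(M[:,1]@L[:,0])
    T=np.column_stack([np.cross(sg*L[:,0],-L[:,2]),sg*L[:,0],-L[:,2]])
    d=(Ro.from_matrix(T)*Rt.inv()).as_rotvec()
    print((ph,s,n),"pos",(st["position"]*1000).round(1),"shift",(tcp(ph,s,n,y)-st["position"]*1000).round(1),"turn",d.round(4),"j",st["joint_positions"].round(2))
E
python3 -c "
from lidp import *
go(25,18,20)"
```

```text
Traceback (most recent call last):
  File "lidp.py", line 21, in go
    L=target(ph).as_matrix(); sg=np.sign(M[:,1]@L[:,0])
      ~~~~~~^^^^
  File "lidp.py", line 18, in target
    return Ro.from_rotvec(ax*np.radians(ph))*Ro.from_euler("z",b[2])   # lid frame
           ~~~~~~~~~~~~~~^^^^^^^^^^^^^^^^^^^
  File "scipy/spatial/transform/_rotation.pyx", line 1280, in scipy.spatial.transform._rotation.Rotation.from_rotvec
ValueError: Expected `rot_vec` to have shape (3,) or (N, 3), got (2,)
```

```bash
sed -i 's/^ax=.*/ax=-np.array([-np.sin(b[2]),np.cos(b[2]),0])/' lidp.py; python3 -c "
from lidp import *
go(25,18,20)"
```

```text
(25, 18, 20) pos [ 531.7 -148.6  165.6] shift [  9.7  -8.2 -32.1] turn [-0.0131  0.0337 -0.0078] j [-0.09  0.23  0.36  2.27 -0.49  0.21  0.45]
```

```bash
python3 -m jog '[[3,-3,-5,-0.01,0.03,-0.01],[6,-6,-10,-0.013,0.034,-0.008],[9,-8,-16,-0.013,0.034,-0.008],[10,-8,-22,-0.013,0.034,-0.008],[10,-8,-28,-0.013,0.034,-0.008],[10,-8,-32,-0.013,0.034,-0.008],[10,-8,-32,-0.013,0.034,-0.008],[10,-8,-32,-0.013,0.034,-0.008]]'; python3 -c "
from lidp import *
go(25,18,20)"
```

```text
time: 22.65
position: [0.5453, -0.157, 0.1362]
ee_rot: [2.184, 1.702, 0.381]
wrist_force: [0.8, -0.1, -2.3]
opening: 0.0119
gripper_force: 30.0
(25, 18, 20) pos [ 545.3 -157.   136.2] shift [-4.   0.1 -2.7] turn [ 0.0012  0.0042 -0.0006] j [-0.1   0.32  0.37  2.24 -0.59  0.19  0.55]
```

```bash
python3 -m jog '[[-1,0,-3,0.003,0.012,0],[-2,0,-5,0.0055,0.021,0],[-3,0,-7,0.0055,0.021,0],[-3,0,-9,0.0055,0.021,0],[-3,0,-10,0.0055,0.021,0],[-3,0,-10,0.0055,0.021,0],[-3,0,-10,0.0055,0.021,0],[-3,0,-10,0.0055,0.021,0]]'; python3 -c "
from lidp import *
go(24,16,12)
go(24,2,3.5);go(23,2,3.5)"
```

```text
time: 23.32
position: [0.5433, -0.1568, 0.1273]
ee_rot: [2.198, 1.713, 0.367]
wrist_force: [0.1, -0.2, -2.2]
opening: 0.0115
gripper_force: 30.0
(24, 16, 12) pos [ 543.3 -156.8  127.3] shift [-0.1 -0.6 -2.7] turn [ 0.0002  0.0022 -0.0013] j [-0.1   0.34  0.38  2.23 -0.62  0.21  0.57]
(24, 2, 3.5) pos [ 543.3 -156.8  127.3] shift [-10.1   2.  -15.5] turn [ 0.0002  0.0022 -0.0013] j [-0.1   0.34  0.38  2.23 -0.62  0.21  0.57]
(23, 2, 3.5) pos [ 543.3 -156.8  127.3] shift [ -9.1   1.7 -16.1] turn [ 0.0044  0.0191 -0.0013] j [-0.1   0.34  0.38  2.23 -0.62  0.21  0.57]
```

```bash
python3 -m jog '[[0.5,0,-2,0,0,0],[1,-0.5,-4,0,0.001,0],[1.5,-1,-6,0,0.002,-0.001],[2,-1,-8,0,0.002,-0.001],[2.8,-1.3,-10,0,0.002,-0.001],[2.8,-1.3,-10.7,0,0.002,-0.001],[2.8,-1.3,-10.7,0,0.002,-0.001],[2.8,-1.3,-10.7,0,0.002,-0.001]]'; python3 -c "
from lidp import *
go(24,16,3.5)
go(24,6,3.5);go(23.5,2,3.5)"
```

```text
time: 23.98
position: [0.5459, -0.1581, 0.1164]
ee_rot: [2.2, 1.713, 0.364]
wrist_force: [-0.5, 0.1, -1.7]
opening: 0.0121
gripper_force: 30.0
(24, 16, 3.5) pos [ 545.9 -158.1  116.4] shift [0.1 0.  0.3] turn [ 0.0002 -0.0003 -0.0002] j [-0.11  0.37  0.39  2.23 -0.74  0.2   0.69]
(24, 6, 3.5) pos [ 545.9 -158.1  116.4] shift [-9.1  2.3 -3.2] turn [ 0.0002 -0.0003 -0.0002] j [-0.11  0.37  0.39  2.23 -0.74  0.2   0.69]
(23.5, 2, 3.5) pos [ 545.9 -158.1  116.4] shift [-12.2   3.1  -4.9] turn [ 0.0023  0.0081 -0.0002] j [-0.11  0.37  0.39  2.23 -0.74  0.2   0.69]
```

```bash
python3 -m jog '[[-1.3,0.3,-0.5,0,0,0],[-2.6,0.7,-0.9,0,0,0],[-4,1,-1.4,0,0,0],[-5.2,1.3,-1.8,0,0,0],[-6.5,1.6,-2.3,0,0,0],[-7.8,2,-2.7,0,0,0],[-9,2.3,-3.2,0,0,0],[-9,2.3,-3.2,0,0,0]]'; python3 -m jog '[[-0.8,0.2,-0.4,0,0.002,0],[-1.5,0.4,-0.8,0.001,0.004,0],[-2.2,0.6,-1.2,0.002,0.006,0],[-3,0.8,-1.7,0.002,0.008,0],[-3,0.8,-1.7,0.002,0.008,0],[-3,0.8,-1.7,0.002,0.008,0],[-3,0.8,-1.7,0.002,0.008,0],[-3,0.8,-1.7,0.002,0.008,0]]';python3 -c "
from lidp import *
go(23.5,2,3.5);go(23,2,2.5);go(20,2,0)"
```

```text
time: 24.65
position: [0.5366, -0.1556, 0.1131]
ee_rot: [2.2, 1.713, 0.364]
wrist_force: [0.0, 0.4, -1.5]
opening: 0.012
gripper_force: 30.0
time: 25.32
position: [0.5341, -0.155, 0.1117]
ee_rot: [2.206, 1.718, 0.358]
wrist_force: [0.1, -0.1, -1.4]
opening: 0.0119
gripper_force: 30.0
(23.5, 2, 3.5) pos [ 534.1 -155.   111.7] shift [-0.4  0.1 -0.2] turn [ 0.0003  0.0006 -0.0003] j [-0.16  0.38  0.45  2.25 -0.86  0.2   0.8 ]
(23, 2, 2.5) pos [ 534.1 -155.   111.7] shift [ 0.5 -0.1 -1.4] turn [ 0.0025  0.009  -0.0003] j [-0.16  0.38  0.45  2.25 -0.86  0.2   0.8 ]
(20, 2, 0) pos [ 534.1 -155.   111.7] shift [ 4.1 -1.1 -5.9] turn [ 0.0153  0.0598 -0.0003] j [-0.16  0.38  0.45  2.25 -0.86  0.2   0.8 ]
```

```bash
python3 -m jog '[[-0.5,0.1,-0.2,0,0,0],[-1,0.2,-0.4,0,0,0],[-1.4,0.4,-0.5,0,0,0],[-1.8,0.5,-0.7,0,0,0],[-2.3,0.6,-0.9,0,0,0],[-2.8,0.7,-1.0,0,0,0],[-2.8,0.7,-1.0,0,0,0],[-2.8,0.7,-1.0,0,0,0]]';python3 -c "
from lidp import *
s=shot('scene');t=shot('top')
a=cv2.resize(s['image'][170:300,250:380,::-1],(400,400),interpolation=2);b2=cv2.resize(t['image'][140:270,265:395,::-1],(400,400),interpolation=2)
cv2.imwrite('pics/lid5.png',np.hstack([a,b2]))
for q in ('lid_front','lid_rear'): print(q,[(np.round(r['pixel']),round(r['confidence'],2)) for r in search_frame(s,q)[:3]])
go(20,2,0)"
```

```text
time: 25.98
position: [0.5323, -0.1543, 0.1113]
ee_rot: [2.204, 1.717, 0.359]
wrist_force: [4.5, 1.0, -1.3]
opening: 0.0115
gripper_force: 30.0
lid_front [(array([319., 242.]), 0.76)]
lid_rear [(array([317., 247.]), 0.67), (array([414., 250.]), 0.57)]
(20, 2, 0) pos [ 532.2 -154.3  111.2] shift [ 6.  -1.8 -5.5] turn [ 0.0157  0.0614 -0.0007] j [-0.17  0.37  0.46  2.26 -0.89  0.2   0.82]
```

```bash
python3 -m jog '[[0.8,-0.2,-0.8,0.002,0.009,0],[1.6,-0.4,-1.6,0.0045,0.018,0],[2.3,-0.7,-2.4,0.007,0.027,0],[3.1,-1,-3.2,0.009,0.036,0],[3.9,-1.2,-4,0.011,0.045,0],[4.7,-1.5,-4.8,0.0135,0.054,0],[5.4,-1.7,-5.5,0.0157,0.0614,0],[5.4,-1.7,-5.5,0.0157,0.0614,0]]'; python3 -c "
from lidp import *
go(20,1.5,0)"
```

```text
time: 26.85
position: [0.5364, -0.1562, 0.1057]
ee_rot: [2.251, 1.752, 0.308]
wrist_force: [-3.8, 1.9, 14.9]
opening: 0.0119
gripper_force: 30.0
(20, 1.5, 0) pos [ 536.4 -156.2  105.7] shift [ 1.3  0.2 -0.1] turn [-0.0016 -0.0023  0.0002] j [-0.25  0.43  0.57  2.2  -0.8   0.31  0.73]
```

```bash
python3 -m jog '[[0,0,0,0,0,0],[0,0,0,0,0,0],[0,0,0,0,0,0],[0,0,0,0,0,0],[0,0,0,0,0,0],[0,0,0,0,0,0],[-2,0.5,5,0,0,0],[-4,1,11,0,0,0]]' 0.35; python3 -m jog '[[-3,1,9,0,0,0],[-10,2.5,28,0,0,0],[-20,5,56,0,0,0],[-20,5,85,0,0,0],[-20,25,115,0,0,0],[-25,60,130,0,0,0],[-30,98,130,0,0,0],[-40,135,130,0,0,0]]'; python3 -m jog '[[-5,38,0,0,0,0],[-10,76,0,0,0,0],[-15,114,0,0,0,0],[-20,152,0,0,0,0],[-25,190,0,0,0,0],[-25,200,0,0,0,0],[-25,200,0,0,0,0],[-25,200,0,0,0,0]]'
python3 - <<'E'
from lidp import *
s=shot("scene");t=shot("top")
O=[0,71]
def lw(p): 
    L=target(20).as_matrix(); org=tcp(20,2,0,0,0)/1000
    return L@(np.array(p)/1000)+org
ims=[]
for p,c in((t,(285,150,375,240)),(s,(270,190,360,280))):
    k=400/90; x0,y0,x1,y1=c; im=cv2.resize(p["image"][y0:y1,x0:x1,::-1],None,fx=k,fy=k,interpolation=cv2.INTER_CUBIC)
    for P in ([(-58,-72,5),(58,-72,8),(58,72,8),(-58,72,5)],[(-6,-25,34),(6,-25,34),(6,25,34),(-6,25,34)]):
        u=(np.array([proj(p,lw(q)) for q in P])+.5-[x0,y0])*k
        cv2.polylines(im,[np.int32(u*16)],True,(255,0,255),1,shift=4)
    ims.append(im)
cv2.imwrite("pics/final.png",np.hstack(ims))
for n,p in(("t",t),("s",s)):
  for q in("mug","dressing","paprika_jar"): print(n,q,[np.round(r["pixel"]).tolist() for r in search_frame(p,q)[:1]])
E
```

```text
time: 27.52
position: [0.532, -0.155, 0.116]
ee_rot: [2.251, 1.752, 0.306]
wrist_force: [0.6, -0.2, 0.9]
opening: 0.0324
gripper_force: 0.0
time: 28.18
position: [0.5004, -0.0527, 0.2458]
ee_rot: [2.253, 1.75, 0.309]
wrist_force: [0.2, 0.2, -0.3]
opening: 0.0325
gripper_force: 0.0
time: 28.85
position: [0.4746, 0.1464, 0.2447]
ee_rot: [2.25, 1.754, 0.304]
wrist_force: [-0.1, -0.2, 1.6]
opening: 0.0324
gripper_force: 0.0
t mug [[310.0, 140.0]]
t dressing [[369.0, 134.0]]
t paprika_jar [[194.0, 174.0]]
s mug [[363.0, 215.0]]
s dressing [[411.0, 248.0]]
s paprika_jar [[272.0, 152.0]]
```

View pics/final.png

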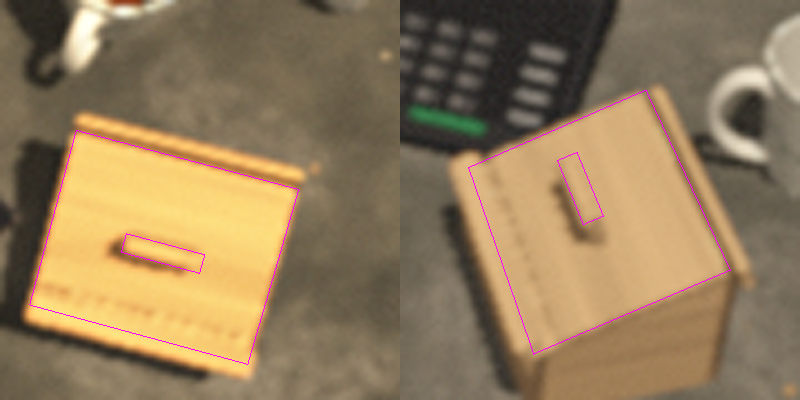

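The lid lies flat between the lip and the rear rail. In both crops it matches the predicted shut outline, with its corners at (76,130) and (298,188) in the top crop. The mug, bottle and jar have not moved.

```bash
python3 -c "
from h import *
print(job.close_job())"
```

```text
the job is handed in; nothing more can be done
None
```

The job is handed in at about 29 s of the 72 s allowed: both canisters stand head to tail in the box's free half, the lid is hooked under the lip and lies flat on the rim, and the mug, bottle and jar show no movement in the camera images.

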